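# Free the jammed serving board and lay the bar tray

### The job

The little serving board has slewed round in the shallow wooden box and its corners are caught under the box's rails. Stand the jigger and the bottle stopper, which are in its way, upright on the dark tray, then, without forcing it, turn the board level and square to the box and lift it out, and lay it flat in the middle of the tray, lengthwise and square to its edges. All three end on the tray; do not disturb the pepper mill, the salt cellar or the lemon between the box and the tray.

Things in the scene. Friction and masses are not known exactly. Their poses are not given: they have to be found in the camera images.
- lid_box: shallow open box of mid-brown wood, fixed to the worktop. Outside 252 long (its x) x 200 wide (its y) x 46 high; origin at the centre of its underside. Floor 6 thick, walls 8; inside 236 x 184. A rail 42 wide and 8 thick overhangs each long side (y + and -), underside 38 and top 46 above the worktop; between the rails the mouth is 236 x 100.
- runner (a point): middle of the top inner edge of the runner: a strip 32 wide and 236 long on the box floor against the +y wall, under that rail only; its top is 20 above the worktop. Axes are the box's. A level board whose underside is 21 to 25 above the worktop turns freely between runner and rails.
- board_handle (a point): centre of the handle of the loose serving board, pale wood, 210 long (x) x 64 wide (y) x 12 thick, 0.26 kg; axes are the board's, z out of its top. The handle is a wooden bar 90 long (along x), 13 wide, 16 high above the board's middle, on two dark posts of diameter 10 at x = +-36. Its centre is 56 above the board's underside.
- board_base (a point): centre of the board's underside, same axes. At the start the board is turned about 28 degrees counterclockwise (from above) from the box's x axis and tilted about 6 degrees, its +y corner on the runner under the rail, the opposite corner on the floor under the other rail. It lifts out only within about 10 degrees of the box's x axis; jigger and stopper stand in the way of that turn.
- jigger_mid (a point): centre of the brass jigger (an hourglass-shaped spirit measure, diameter 44 at top and bottom, narrow in the middle, 91 high), half-way up; grip it near its top, which stands well above the box; z is its upward axis. Stands loose on the box floor in the gap beside one end of the board; it and the stopper may change places.
- stopper_mid (a point): centre of the bottle stopper, half-way up its 51; z is its upward axis. It stands loose on its brass knob (diameter 35, 22 high) on the box floor, the black rubber cone (about diameter 22) on top. Beside the other end of the board. Room beside it to the box's end wall: about 33 from its centre, above 46 free.
- bar_tray: flat dark wooden tray, 184 (its x) x 270 (its y) x 12 high, no rim, fixed to the worktop; origin at the centre of its underside. Box and tray may change sides (left or right of the robot). Above the back of the worktop hangs a wall cabinet: its underside 460 above the worktop, its front 570 ahead of the robot's base axis (door handles 535), so keep the wrist low there.
- pepper_mill: wooden pepper mill, 58 across, 140 high, loose, standing between the box and the tray; origin at the centre of its underside. Not to be disturbed.
- salt_cellar: round wooden salt cellar, 84 x 94 x 58 high, loose, farther from the robot than the mill; origin at the centre of its underside. Not to be disturbed.
- lemon1: lemon, 55 x 75 x 55 high, loose, nearer the robot than the mill; origin at the centre of its underside. Not to be disturbed.

How it is judged:
On the way, in this order (a step that is already met when the one before it is completed fails the run):
1. the jigger and the stopper are out of the box, standing upright on the tray (angle between each of jigger_mid, stopper_mid's own z axis and vertical below 0.15 rad and x of jigger_mid in the frame of bar_tray between -0.085 and 0.085 m and y of jigger_mid in the frame of bar_tray between -0.128 and 0.128 m and x of stopper_mid in the frame of bar_tray between -0.085 and 0.085 m and y of stopper_mid in the frame of bar_tray between -0.128 and 0.128 m and height (world z) of jigger_mid below 0.068 m and height (world z) of stopper_mid below 0.048 m), for 0.1 s.
2. the board is level and square to the box (within 14 degrees) while still in it (angle between the x axis of board_handle and the x axis of lid_box, either way round below 0.25 rad and angle between board_handle's own z axis and vertical below 0.2 rad and horizontal distance between board_handle and lid_box below 0.04 m and height (world z) of board_handle below 0.112 m), for 0.05 s.
At the end, for the whole second after the job is handed in: the board lies flat on the tray at rest, its middle within 40 mm across and 28 mm along of the tray's middle, lengthwise within 0.2 rad; the jigger and the stopper stand upright (within 0.15 rad) on the tray, their centres within 85 mm across and 128 mm along of its middle (x of board_handle in the frame of bar_tray between -0.04 and 0.04 m and y of board_handle in the frame of bar_tray between -0.028 and 0.028 m and angle between the x axis of board_handle and the y axis of bar_tray, either way round below 0.2 rad and angle between board_handle's own z axis and vertical below 0.08 rad and height (world z) of board_handle below 0.074 m and angle between each of jigger_mid, stopper_mid's own z axis and vertical below 0.15 rad and x of jigger_mid in the frame of bar_tray between -0.085 and 0.085 m and y of jigger_mid in the frame of bar_tray between -0.128 and 0.128 m and x of stopper_mid in the frame of bar_tray between -0.085 and 0.085 m and y of stopper_mid in the frame of bar_tray between -0.128 and 0.128 m and height (world z) of jigger_mid below 0.064 m and height (world z) of stopper_mid below 0.044 m and linear speed of serving_board below 0.02 m/s); the robot touches nothing.
It fails at once if the board is forced against the box (over 50 N) (contact force between serving_board and lid_box above 50 N).
It fails at once if the pepper mill, the salt cellar or the lemon is moved more than 20 mm or the mill is tipped (distance of any of pepper_mill, salt_cellar, lemon1 from where it was at the start of the episode above 0.02 m or angle between pepper_mill's own z axis and vertical above 0.3 rad).
It also fails if it takes over 72 s, if anything falls off the work surface, if the arm or the gripper's body presses on something with over 40 N, if the wrist force passes 120 N, or if a joint passes its speed limit or range.

### The arm

A 6-joint arm with a two-finger parallel gripper is mounted at the origin on a cart in front of the work surface, level with it; the furniture and walls round the work are solid. World frame = base frame: x ahead of the robot, y to its left, z up, the work surface at z = 0. Lengths are in m, angles in rad, forces in N, time in s.
With the tool pointing down it reaches from about 0.25 to 0.775 m from the base axis. Payload 4 kg.
Tool frame: the origin (TCP) lies midway between the tips of the shut fingers; the grasp point (between the pads) lies grip_point_offset behind it (grip_point_offset is the distance from the TCP to the grasp point, in m); z points along the fingers, y is the line along which they close (so a half turn about z gives the same grasp; the last joint's range is limited). The gripper opens to 94 mm and grips with 3 to 60 N. Pads are 16 mm wide; open, the fingers measure 119 mm over their backs; the gripper's body (75 mm by 177 mm) begins 78 mm behind the grasp point.
Start: joints at [1.089, 0.087, 1.371, -0, 1.684, -0.103], TCP at [0.203, 0.511, 0.206] pointing down, gripper open.
Joint ranges: [-3.1, 3.1], [-0.76, 2.03], [0.27, 2.55], [-1.08, 4.22], [0.17, 2.65], [-2.57, 2.57]. Speed limits (rad/s): [2.79, 2.79, 3.14, 3.14, 3.14, 3.14].

### API

Orientations are given as [roll, pitch, yaw] about the fixed x, y, z axes, in that order (R = Rz(yaw) Ry(pitch) Rx(roll)).
In Python, from bench import * gives the robot as it stands. The module is installed in compiled form; this text tells all that it offers.
- The arm moves only by the tool apply_moves, never from a script. Its argument "commands" is a list of rows, each a list of 7 numbers: the turn, a rotation vector about the world's x, y, z in rad, then the shift along the world's x, y, z in m, then the opening in per cent of the stroke, from 0 (shut) to 100 (fully open). In form: [[ax, ay, az, x, y, z, jaw], ...]. A call has exactly 5 rows; each row is the pose to reach, as a shift and turn from the pose commanded when the call began; what a row does not reach only later rows make up. A row lasts 1/10 s, in which the tool goes at most 50 mm and 8.59 degrees, less where a joint would pass 70% of its speed; a pose out of reach is approached as far as the arm can. A call with a gripper value outside its range is refused whole. The fingers move at their own pace and stop on an object; the grip force is fixed at half the most. Time passes only in rows, so rows that repeat a pose let the fingers close, or fill a call up. It gives the time, the measured TCP pose, the force, the opening and the grip force at its end, in the units of the state.
- get_obs(): the state, without advancing time (a new reading comes with each control period).
- snapshot(name): name is "scene" or "top" or "wrist"; returns a dict with "pixels" (400x640x3 uint8, red, green, blue), "vertical_fov" (degrees; the focal length in pixels is half the picture's height over the tangent of half this angle, whatever the lens; pixels are square), "cx", "cy" (the principal point, pixels), "k1" (the pictures are not rectified: a ray, as slopes to the right and down, at radius r is drawn at 1 + k1 r^2 times it, then the intrinsics apply), "rvec" (rotation vector, rad) and "tvec" (3), from world to camera coordinates, as OpenCV has them. Camera axes: x right, y down, z forward; pixel columns grow to the right and rows downward; lengths in m; the calibration is good to about 2 mm. A picture is of the moment at which its call begins. There is no depth.
- close_job(): hands the job in; it is judged then, once.
Trained networks look in the newest picture that a camera, given by its name, has taken for a name from the list of things; names that differ only in an ending like _2 or _b are one class to them, and where a whole thing is asked for, a point or a joint stands for the part that bears it (a point fixed in the world has none). Each returns a list of dicts, best first, with "score" (0 to 1); they miss things now and then, are a little off and sometimes report something else, mostly with a low value. They report only what shows in the picture. A call takes as long as a camera call.
- masks_of(camera, query): "mask" (400x640 bool, what is visible of it) and "extent" ([left, top, right, bottom] in pixels, round what is visible of it).
- place_of(camera, query): "pixel" ([column, row] in pixels: a listed point, or the origin of a listed thing).
The state is a dict: "time": time; "joint_positions": joint angles; "qvel": joint speeds; "joint_torque": joint torques, N m; "tool_pos": TCP position; "ee_rot": TCP orientation; "wrist_force": force on the tool from outside, world axes, zero at the start; "wrist_torque": the same for the moment, N m; "width": finger opening in m; "finger_force": force on a finger pad.
Only numpy, scipy, OpenCV 4.12 (cv2) and the standard library are available. Lean on these libraries where they do the work, as an engineer would, in place of code of your own. Each camera call takes 0.05 s, during which the arm holds its last target. There are 200 camera calls.

## Working session

There is one attempt and no reset: what is moved stays moved. The work goes in short steps, Python scripts to look and compute and a tool call to move; the robot and the scene stay as the last step left them, time stands still between calls to the robot, and variables do not carry over. Pictures are saved under pics/ and viewed, at most 12 in all, crops included, and the job is handed in when it is done.

Besides the shell and the picture viewer there is one more tool, called after ">>>" as name(argument=value, ...), one argument or row to a line, values as JSON. apply_moves: Moves the arm, as the interface text tells. Its arguments: {"type":"object","properties":{"commands":{"type":"array"}},"required":["commands"]}

```bash
mkdir -p pics
cat > h.py <<'E'
from bench import *
import numpy as np, cv2
def shot(n):
    s=snapshot(n); return s
def K(s):
    H,W=s["pixels"].shape[:2]; f=H/2/np.tan(np.radians(s["vertical_fov"])/2)
    return np.array([[f,0,s["cx"]],[0,f,s["cy"]],[0,0,1.]]),np.array([s["k1"],0,0,0,0.])
def ray(s,px):
    k,d=K(s); u=cv2.undistortPoints(np.array([[px]],float),k,d,criteria=(3,50,1e-10))[0,0] if False else cv2.undistortPoints(np.array([[px]],float),k,d)[0,0]
    R=cv2.Rodrigues(np.array(s["rvec"],float))[0]; t=np.array(s["tvec"],float).ravel()
    return -R.T@t, R.T@np.array([u[0],u[1],1.])
def atz(s,px,z):
    c,d=ray(s,px); return c+d*(z-c[2])/d[2]
def proj(s,P):
    k,d=K(s); return cv2.projectPoints(np.array(P,float).reshape(-1,3),np.array(s["rvec"],float),np.array(s["tvec"],float),k,d)[0].reshape(-1,2)
def tri(obs):
    A=np.zeros((3,3));b=np.zeros(3)
    for s,px in obs:
        c,d=ray(s,px); d/=np.linalg.norm(d); M=np.eye(3)-np.outer(d,d); A+=M;b+=M@c
    return np.linalg.solve(A,b)
def save(s,n): cv2.imwrite("pics/"+n,s["pixels"][:,:,::-1])
E
python3 - <<'E'
from h import *
np.set_printoptions(precision=3,suppress=True)
o=get_obs(); print({k:np.round(v,3) if not isinstance(v,str) else v for k,v in o.items()})
try: print(grip_point_offset)
except Exception as e: print(e)
S={}
for n in("scene","top","wrist"):
    S[n]=shot(n); save(S[n],n+"0.png"); c,d=ray(S[n],(320,200)); print(n,c,d,S[n]["vertical_fov"],S[n]["k1"])
Z=dict(lid_box=0,runner=.02,board_handle=.0775,board_base=.02,jigger_mid=.0515,stopper_mid=.0315,bar_tray=0,pepper_mill=0,salt_cellar=0,lemon1=0)
for q,z in Z.items():
    ob=[]
    for n in S:
        r=place_of(n,q)
        for e in r[:2]:
            print(q,n,round(e["score"],2),np.round(e["pixel"],1),atz(S[n],e["pixel"],z))
        if r and r[0]["score"]>.5: ob.append((S[n],r[0]["pixel"]))
    if len(ob)>1: print("   tri",tri(ob))
E
```

```text
{'time': np.float64(0.0), 'joint_positions': array([ 1.089,  0.088,  1.372, -0.   ,  1.684, -0.103]), 'qvel': array([ 0.   , -0.001, -0.001, -0.001, -0.001,  0.   ]), 'joint_torque': array([  0.001, -34.017, -30.243,   0.072,   0.033,  -0.   ]), 'tool_pos': array([0.203, 0.511, 0.204]), 'ee_rot': array([-3.139, -0.   ,  2.763]), 'wrist_force': array([ 0.078, -0.128,  0.293]), 'wrist_torque': array([ 0.006, -0.009,  0.053]), 'finger_force': np.float64(0.0), 'width': np.float64(0.094)}
0.0188
scene [ 0.178 -0.682  0.866] [ 0.314  0.611 -0.727] 45.36402899244277 0.03138339188642706
top [0.405 0.006 0.923] [ 0.152 -0.036 -0.988] 57.69153585669838 -0.0026471933816322774
wrist [0.127 0.541 0.383] [ 0.268 -0.116 -0.957] 67.89137339807827 -0.0442256025830948
lid_box top 0.72 [407.7 230.8] [ 0.466 -0.252  0.   ]
runner scene 0.95 [318.3 307.3] [ 0.403 -0.231  0.02 ]
runner scene 0.67 [347.6 262.1] [ 0.51  -0.163  0.02 ]
runner top 0.74 [397.9 254.8] [ 0.406 -0.22   0.02 ]
runner top 0.5 [438.2 253.2] [ 0.409 -0.321  0.02 ]
   tri [ 0.406 -0.223  0.006]
board_handle scene 0.97 [353.9 286.8] [ 
[... 640 characters left out ...]
. ] [0.471 0.209 0.   ]
bar_tray top 0.73 [224.5 230.9] [0.469 0.213 0.   ]
bar_tray wrist 0.84 [222.  382.1] [0.473 0.221 0.   ]
   tri [ 0.473  0.216 -0.005]
pepper_mill scene 0.57 [325.4 212.5] [0.544 0.003 0.   ]
pepper_mill top 0.93 [306.4 200.1] [0.547 0.007 0.   ]
   tri [ 0.547  0.007 -0.005]
salt_cellar scene 0.88 [364.9 202.5] [ 0.646 -0.014  0.   ]
salt_cellar top 0.79 [313.5 162.6] [ 0.646 -0.012  0.   ]
salt_cellar top 0.48 [412.3 228.4] [ 0.472 -0.265  0.   ]
   tri [ 0.647 -0.012 -0.002]
lemon1 scene 0.83 [281.6 234.7] [ 0.422 -0.01   0.   ]
lemon1 scene 0.71 [261.8 171.8] [ 0.464  0.209 -0.   ]
lemon1 top 0.85 [311.4 246.2] [ 0.429 -0.005  0.   ]
   tri [ 0.427 -0.005 -0.008]
```

View pics/top0.png

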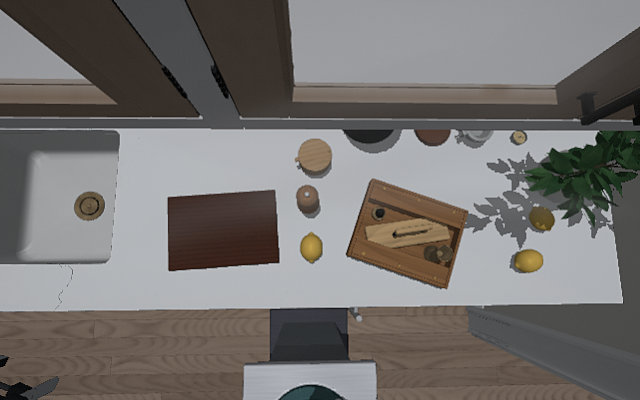

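View pics/scene0.png

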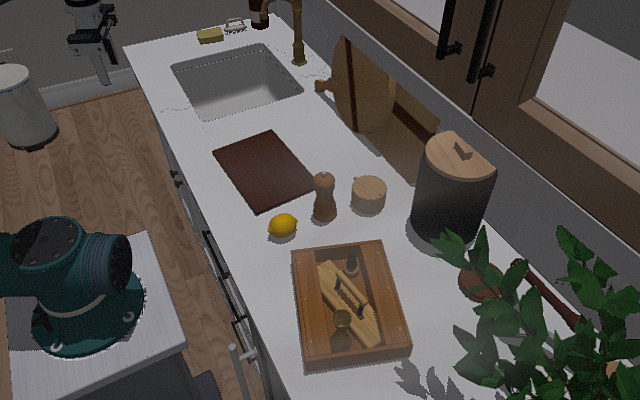

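Box on the right, tray on the left; the jigger is near pixel (439,253) in top, the stopper near (380,213), and the runner side faces the robot. Next I fit the frames.

```bash
cat > m1.py <<'E'
from h import *
np.set_printoptions(precision=4,suppress=True)
def rect(s,mask,z):
    c,_=cv2.findContours(mask.astype(np.uint8),0,1); c=max(c,key=cv2.contourArea)[:,0]
    P=np.array([atz(s,p,z)[:2] for p in c]); 
    hull=cv2.convexHull((P*1000).astype(np.float32)); r=cv2.minAreaRect(hull)
    return r
if __name__=="__main__":
    for n in("top","scene"):
        s=shot(n)
        for q,z in(("lid_box",.046),("bar_tray",.012),("board_handle",.028)):
            r=masks_of(n,q)
            for e in r[:1]:
                print(n,q,round(e["score"],2),rect(s,e["mask"],z),e["extent"])
        for q in("jigger_mid","stopper_mid","lemon1"):
            r=masks_of(n,q)
            if r: print(n,q,round(r[0]["score"],2),r[0]["extent"])
    s=shot("top"); im=s["pixels"][165:300,335:480]; cv2.imwrite("pics/c0.png",cv2.resize(im,None,fx=4,fy=4,interpolation=2)[:,:,::-1])
E
python3 m1.py
```

```text
top lid_box 0.96 ((458.892578125, -239.7251434326172), (256.56939697265625, 201.11607360839844), 70.69415283203125) [349.1, 175.7, 469.3, 288.6]
top bar_tray 0.73 ((511.26312255859375, -176.20814514160156), (33.61537551879883, 30.69731330871582), 89.6918716430664) [374.1, 209.4, 388.3, 221.7]
top board_handle 0.65 ((470.1864929199219, 210.32635498046875), (183.2532501220703, 269.7701416015625), 3.247997760772705) [166.8, 190.4, 282.9, 269.0]
top jigger_mid 0.83 [426.0, 245.1, 450.7, 261.9]
top stopper_mid 0.49 [374.9, 205.8, 388.5, 219.6]
top lemon1 0.63 [299.3, 234.1, 324.3, 261.5]
scene lid_box 0.91 ((456.5986633300781, -252.91323852539062), (274.5220642089844, 202.08200073242188), 70.97785949707031) [289.9, 238.6, 414.4, 373.8]
scene bar_tray 0.9 ((470.5343322753906, 207.6028594970703), (184.8280487060547, 276.140380859375), 3.718238353729248) [210.6, 131.2, 311.8, 216.8]
scene board_handle 0.77 ((460.2000427246094, -248.4443359375), (67.7785415649414, 213.45851135253906), 7.0158772468566895) [318.7, 258.3, 382.2, 346.2]
scene jigger_mid 0.82 [328.4, 311.9, 351.6, 352.3]
scene stopper_mid 0.72 [340.5, 254.0, 360.1, 277.0]
scene lemon1 0.96 [268.9, 214.8, 298.6, 239.9]
```

View pics/c0.png

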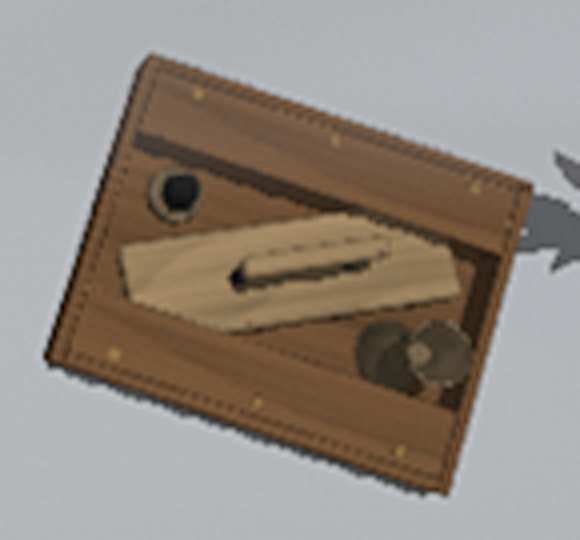

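Run:
```python
from h import *
np.set_printoptions(precision=4,suppress=True)
s=shot("top")
f=lambda p,z: atz(s,(335+p[0]/4-.375,165+p[1]/4-.375),z)[:2]
C=np.array([f(p,.046) for p in((152,55),(533,187),(447,493),(47,360))]); print(C, C.mean(0))
e=[C[i]-C[(i+1)%4] for i in range(4)]
print([ (np.linalg.norm(x),np.degrees(np.arctan2(x[1],x[0]))) for x in e])
print("mouth",[f(p,.046) for p in ((136,136),(500,257),(75,305),(452,408))])
print("jig top",f((440,352),.097),"bot/narrow", "stopper top",f((183,193),.057),"knob",f((174,195),.02))
h=[f(p,.075) for p in((242,272),(392,245))]; print("handle ends",h)
print("board corners",[f(p,.03) for p in((120,250),(130,297),(447,252),(460,292),(350,213),(237,333))])
o=get_obs(); print(o["time"])
```

```text
[[ 0.5938 -0.1576]
 [ 0.5102 -0.3919]
 [ 0.3266 -0.3266]
 [ 0.4072 -0.0886]] [ 0.4595 -0.2412]
[(np.float64(0.24875441876264595), np.float64(70.3738131374789)), (np.float64(0.19495359263232365), np.float64(-19.585821407198452)), (np.float64(0.2513476943458249), np.float64(-108.72373433807901)), (np.float64(0.19892707813044452), np.float64(159.67540914684795))]
mouth [array([ 0.5429, -0.1462]), array([ 0.4672, -0.3683]), array([ 0.4399, -0.1061]), array([ 0.3765, -0.3328])]
jig top [ 0.4096 -0.3081] bot/narrow stopper top [ 0.5063 -0.1718] knob [ 0.5093 -0.1736]
handle ends [array([ 0.4573, -0.2014]), array([ 0.4726, -0.2915])]
board corners [array([ 0.4741, -0.1369]), array([ 0.4452, -0.1423]), array([ 0.4716, -0.3418]), array([ 0.4467, -0.3484]), array([ 0.4964, -0.2819]), array([ 0.4227, -0.2078])]
2.45
```

>>> apply_moves(
  commands=[
    [0,0,0,0.0104,-0.041,0,100],
    [0,0,0,0.0208,-0.082,0,100],
    [0,0,0,0.0312,-0.123,0,100],
    [0,0,0,0.0416,-0.164,0,100],
    [0,0,0,0.052,-0.205,0,100],
  ],
)

```text
time: 2.95
tool_pos: [0.2555, 0.3045, 0.2056]
ee_rot: [3.141, 0.001, 2.764]
wrist_force: [0.6, -0.8, 0.3]
width: 0.0942
finger_force: 0.0
```

>>> apply_moves(
  commands=[
    [0,0,0,0.0104,-0.041,0,100],
    [0,0,0,0.0208,-0.082,0,100],
    [0,0,0,0.0312,-0.123,0,100],
    [0,0,0,0.0416,-0.164,0,100],
    [0,0,0,0.052,-0.205,0,100],
  ],
)

```text
time: 3.45
tool_pos: [0.3074, 0.0995, 0.2059]
ee_rot: [3.141, 0.002, 2.763]
wrist_force: [0.4, 0.2, 0.7]
width: 0.0944
finger_force: 0.0
```

>>> apply_moves(
  commands=[
    [0,0,0,0.0104,-0.041,0,100],
    [0,0,0,0.0208,-0.082,0,100],
    [0,0,0,0.0312,-0.123,0,100],
    [0,0,0,0.0416,-0.164,0,100],
    [0,0,0,0.052,-0.205,0,100],
  ],
)

```text
time: 3.95
tool_pos: [0.3595, -0.1059, 0.2059]
ee_rot: [3.141, 0.001, 2.762]
wrist_force: [0.8, 0.7, -0.4]
width: 0.094
finger_force: 0.0
```

>>> apply_moves(
  commands=[
    [0,0,0,0.0104,-0.041,0,100],
    [0,0,0,0.0208,-0.082,0,100],
    [0,0,0,0.0312,-0.123,0,100],
    [0,0,0,0.0416,-0.164,0,100],
    [0,0,0,0.052,-0.205,0,100],
  ],
)

```text
time: 4.45
tool_pos: [0.4115, -0.3108, 0.2055]
ee_rot: [3.141, 0.0, 2.762]
wrist_force: [-0.2, 0.3, 0.1]
width: 0.094
finger_force: 0.0
```

Run:
```python
from h import *
np.set_printoptions(precision=4,suppress=True)
s=shot("wrist"); save(s,"w1.png"); sc=shot("scene")
for q,z in(("jigger_mid",.0515),("stopper_mid",.0315),("board_handle",.065),("board_base",.013),("lid_box",0),("runner",.02)):
    for n,S in(("wrist",s),("scene",sc)):
        for e in place_of(n,q)[:1]: print(q,n,round(e["score"],2),np.round(e["pixel"],1),atz(S,e["pixel"],z))
```

```text
jigger_mid wrist 0.72 [322.8 180. ] [ 0.4077 -0.3086  0.0515]
stopper_mid wrist 0.63 [389.5 144.5] [ 0.4011 -0.2213  0.0315]
board_handle wrist 0.96 [394.1 209.7] [ 0.4669 -0.2449  0.065 ]
board_handle scene 0.73 [352.2 288.5] [ 0.4691 -0.2491  0.065 ]
board_base wrist 0.23 [389.3 145.3] [ 0.4055 -0.2187  0.013 ]
board_base scene 0.9 [347.7 302. ] [ 0.4637 -0.2444  0.013 ]
runner wrist 0.56 [390.3 147.5] [ 0.4071 -0.2196  0.02  ]
runner scene 0.75 [318.6 305.3] [ 0.406 -0.227  0.02 ]
```

View pics/w1.png

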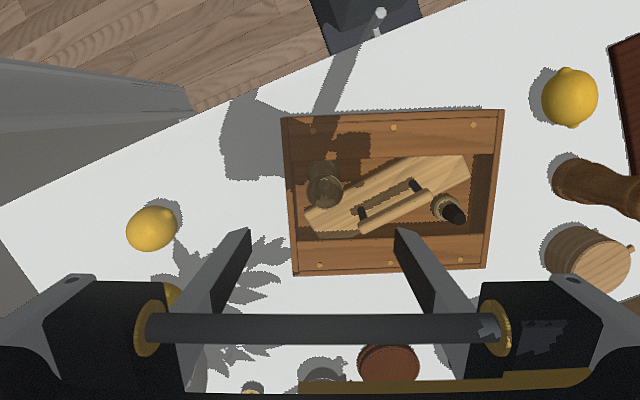

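The wrist view shows the jigger at (324,188) where expected, and the stopper at (450,208). I descend and grip the jigger.

>>> apply_moves(
  commands=[
    [0,0,0,-0.001,0,-0.035,100],
    [0,0,0,-0.002,0,-0.07,100],
    [0,0,0,-0.002,0,-0.105,100],
    [0,0,0,-0.002,0,-0.135,100],
    [0,0,0,-0.002,0,-0.135,80],
  ],
)

```text
time: 5.65
tool_pos: [0.4065, -0.3062, 0.0656]
ee_rot: [3.138, -0.01, 2.763]
wrist_force: [0.0, 0.7, 1.1]
width: 0.0889
finger_force: 0.0
```

>>> apply_moves(
  commands=[
    [0,0,0,0,0,0,40],
    [0,0,0,0,0,0,40],
    [0,0,0,0,0,0,40],
    [0,0,0,0,0,0,40],
    [0,0,0,0,0,0,40],
  ],
)

```text
time: 6.15
tool_pos: [0.4098, -0.3094, 0.0715]
ee_rot: [-3.141, 0.002, 2.763]
wrist_force: [0.8, 1.1, -0.2]
width: 0.0493
finger_force: 0.0
```

>>> apply_moves(
  commands=[
    [0,0,0,0,0,0,35],
    [0,0,0,0,0,0,35],
    [0,0,0,0,0,0,35],
    [0,0,0,0,0,0.015,35],
    [0,0,0,0,0,0.03,35],
  ],
)

```text
time: 6.65
tool_pos: [0.4087, -0.3084, 0.0997]
ee_rot: [3.141, -0.003, 2.763]
wrist_force: [0.1, -0.5, -0.3]
width: 0.0374
finger_force: 29.9
```

>>> apply_moves(
  commands=[
    [0,0,0,0,0,0.04,35],
    [0,0,0,0,0,0.08,35],
    [0,0,0,0,0.03,0.1,35],
    [0,0,0,0,0.07,0.1,35],
    [0,0,0,0,0.11,0.1,35],
  ],
)

```text
time: 7.15
tool_pos: [0.4095, -0.1983, 0.2012]
ee_rot: [3.142, 0.001, 2.761]
wrist_force: [0.3, -0.1, -0.2]
width: 0.0372
finger_force: 29.9
```

>>> apply_moves(
  commands=[
    [0,0,0,0,0.04,0,35],
    [0,0,0,0,0.08,0,35],
    [0,0,0,0,0.12,0,35],
    [0,0,0,0,0.16,0,35],
    [0,0,0,0,0.2,0,35],
  ],
)

```text
time: 7.65
tool_pos: [0.4089, 0.0026, 0.2002]
ee_rot: [3.142, -0.0, 2.762]
wrist_force: [0.9, 0.4, -1.5]
width: 0.0377
finger_force: 29.9
```

>>> apply_moves(
  commands=[
    [0,0,0,0,0.04,0,35],
    [0,0,0,0,0.08,0,35],
    [0,0,0,0,0.115,0,35],
    [0,0,0,0,0.135,0,35],
    [0,0,0,0,0.135,0,35],
  ],
)

```text
time: 8.15
tool_pos: [0.4088, 0.1381, 0.1999]
ee_rot: [3.142, -0.001, 2.767]
wrist_force: [-0.6, -0.2, -1.0]
width: 0.0376
finger_force: 29.9
```

Run:
```python
from h import *
np.set_printoptions(precision=4,suppress=True)
s=shot("scene"); save(s,"s2.png"); t=shot("top"); o=get_obs(); print(o["tool_pos"],o["width"])
for n,S in(("scene",s),("top",t)):
    for q in("jigger_mid",):
        for e in masks_of(n,q)[:1]: print(n,e["score"],e["extent"])
        for e in place_of(n,q)[:1]: print(n,e["score"],e["pixel"],atz(S,e["pixel"],o["tool_pos"][2]-.02))
```

```text
[0.4091 0.1359 0.2001] 0.037746183312486664
scene 0.88 [237.6, 123.7, 253.6, 163.5]
scene 0.76 [243.5, 141.4] [0.4071 0.1337 0.1801]
```

View pics/s2.png

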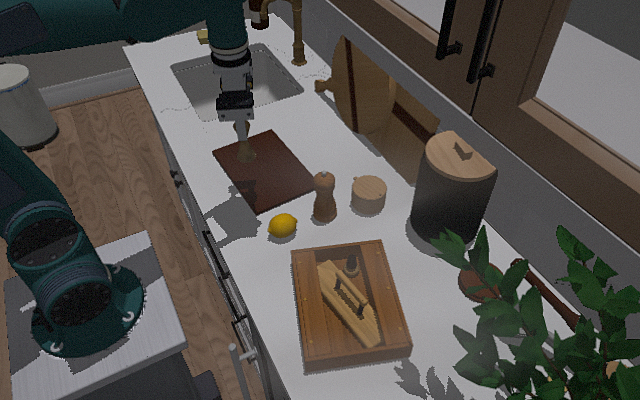

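The jigger hangs upright in the gripper over the tray at (245,145). I lower it and release.

>>> apply_moves(
  commands=[
    [0,0,0,0,0,-0.045,35],
    [0,0,0,0,0,-0.09,35],
    [0,0,0,0,0,-0.112,35],
    [0,0,0,0,0,-0.12,35],
    [0,0,0,0,0,-0.123,35],
  ],
)

```text
time: 8.95
tool_pos: [0.4093, 0.1354, 0.0771]
ee_rot: [-3.141, -0.001, 2.762]
wrist_force: [0.1, -0.1, -0.1]
width: 0.0379
finger_force: 29.9
```

>>> apply_moves(
  commands=[
    [0,0,0,0,0,-0.0005,35],
    [0,0,0,0,0,-0.0005,45],
    [0,0,0,0,0,-0.0005,80],
    [0,0,0,0,0,-0.0005,80],
    [0,0,0,0,0,-0.0005,80],
  ],
)

```text
time: 9.45
tool_pos: [0.4099, 0.1362, 0.0777]
ee_rot: [3.141, 0.001, 2.763]
wrist_force: [0.7, 0.2, -0.1]
width: 0.0624
finger_force: 0.0
```

>>> apply_moves(
  commands=[
    [0,0,0,0,0,0.0,80],
    [0,0,0,0,0,0.03,80],
    [0,0,0,0,0,0.07,70],
    [0,0,0.1,0,-0.02,0.11,50],
    [0,0,0.2,0,-0.06,0.12,40],
  ],
)

```text
time: 9.95
tool_pos: [0.4117, 0.077, 0.2023]
ee_rot: [3.139, 0.009, 2.971]
wrist_force: [0.3, -0.5, -0.0]
width: 0.0546
finger_force: 0.0
```

>>> apply_moves(
  commands=[
    [0,0,0,0.015,-0.045,0,36],
    [0,0,0,0.03,-0.09,0,36],
    [0,0,0,0.045,-0.135,0,36],
    [0,0,0,0.06,-0.175,0,36],
    [0,0,0,0.075,-0.21,0,36],
  ],
)

```text
time: 10.45
tool_pos: [0.4846, -0.1362, 0.197]
ee_rot: [-3.142, 0.0, 2.961]
wrist_force: [1.1, 0.5, -0.0]
width: 0.034
finger_force: 0.0
```

>>> apply_moves(
  commands=[
    [0,0,0,0.023,-0.039,-0.02,36],
    [0,0,0,0.023,-0.039,-0.05,36],
    [0,0,0,0.023,-0.039,-0.08,36],
    [0,0,0,0.023,-0.039,-0.08,36],
    [0,0,0,0.023,-0.039,-0.08,36],
  ],
)

```text
time: 10.95
tool_pos: [0.5072, -0.1728, 0.117]
ee_rot: [3.141, -0.001, 2.963]
wrist_force: [0.2, -0.2, 0.2]
width: 0.0336
finger_force: 0.0
```

Run:
```python
from h import *
np.set_printoptions(precision=4,suppress=True)
s=shot("wrist"); t=shot("top");sc=shot("scene"); o=get_obs(); print(o["tool_pos"],o["width"],o["joint_positions"])
for n,S in(("wrist",s),("scene",sc),("top",t)):
    for q,z in(("stopper_mid",.0315),("jigger_mid",.0575)):
        for e in place_of(n,q)[:1]: print(q,n,e["score"],e["pixel"],atz(S,e["pixel"],z))
p=proj(s,[.507,-.173,.057])[0]; print(p)
im=s["pixels"].copy(); cv2.circle(im,tuple(int(round(v)) for v in p),2,(255,0,0),-1)
cv2.imwrite("pics/w3.png",im[:,:,::-1])
```

```text
[ 0.5087 -0.1733  0.1196] 0.03356777279983683 [-0.4339  0.0887  1.5404  0.0001  1.5082 -1.8264]
stopper_mid wrist 0.97 [318.3, 207.5] [ 0.5123 -0.1775  0.0315]
stopper_mid scene 0.64 [365.6, 199.5] [ 0.6358 -0.0304  0.0315]
jigger_mid scene 0.57 [249.4, 180.4] [0.4069 0.1355 0.0575]
stopper_mid top 0.36 [381.3, 211.8] [ 0.5119 -0.1794  0.0315]
jigger_mid top 0.57 [251.0, 256.8] [0.4041 0.1368 0.0575]
[322.0686 210.2156]
```

View pics/w3.png

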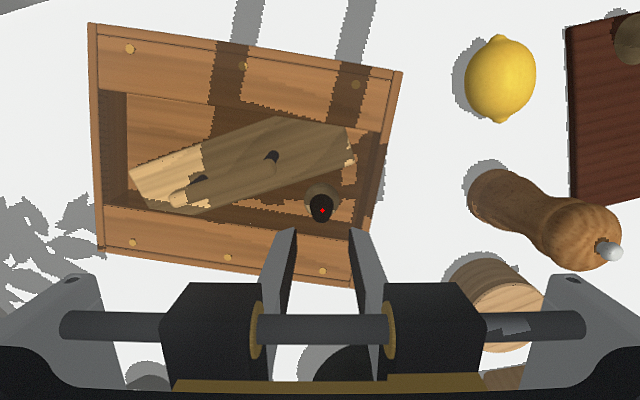

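Cone top is at about (321,207), within 3 px of the predicted spot. I descend and grip.

>>> apply_moves(
  commands=[
    [0,0,0,0.002,-0.002,-0.03,36],
    [0,0,0,0.002,-0.002,-0.055,36],
    [0,0,0,0.002,-0.002,-0.07,36],
    [0,0,0,0.002,-0.002,-0.081,36],
    [0,0,0,0.002,-0.002,-0.081,15],
  ],
)

```text
time: 11.9
tool_pos: [0.5083, -0.1744, 0.0344]
ee_rot: [3.141, -0.003, 2.963]
wrist_force: [0.6, -0.1, -1.0]
width: 0.0287
finger_force: 0.0
```

>>> apply_moves(
  commands=[
    [0,0,0,0,0,0,15],
    [0,0,0,0,0,0,15],
    [0,0,0,0,0,0,15],
    [0,0,0,0,0,0,15],
    [0,0,0,0,0,0.01,15],
  ],
)

```text
time: 12.4
tool_pos: [0.5084, -0.1745, 0.0452]
ee_rot: [3.141, -0.003, 2.963]
wrist_force: [-0.5, 0.3, -0.4]
width: 0.0189
finger_force: 29.7
```

>>> apply_moves(
  commands=[
    [0,0,0,0,0,0.045,15],
    [0,0,0,0,0,0.09,15],
    [0,0,0,-0.01,0.015,0.135,15],
    [0,0,0,-0.03,0.05,0.155,15],
    [0,0,0,-0.05,0.09,0.155,15],
  ],
)

```text
time: 12.9
tool_pos: [0.4612, -0.0854, 0.2068]
ee_rot: [-3.141, 0.01, 2.961]
wrist_force: [0.4, 1.3, -1.2]
width: 0.0188
finger_force: 29.7
```

>>> apply_moves(
  commands=[
    [0,0,0,-0.015,0.04,0,15],
    [0,0,0,-0.03,0.08,0,15],
    [0,0,0,-0.04,0.12,0,15],
    [0,0,0,-0.05,0.16,0,15],
    [0,0,0,-0.058,0.2,0,15],
  ],
)

```text
time: 13.4
tool_pos: [0.4007, 0.1165, 0.2022]
ee_rot: [3.141, 0.002, 2.962]
wrist_force: [1.1, 1.0, -1.2]
width: 0.0189
finger_force: 29.7
```

>>> apply_moves(
  commands=[
    [0,0,0,0,0.04,0,15],
    [0,0,0,0,0.08,0,15],
    [0,0,0,0,0.12,0,15],
    [0,0,0,0,0.15,-0.03,15],
    [0,0,0,0,0.15,-0.07,15],
  ],
)

```text
time: 13.9
tool_pos: [0.403, 0.2694, 0.1337]
ee_rot: [3.135, 0.006, 2.967]
wrist_force: [0.9, -0.2, -1.4]
width: 0.0188
finger_force: 29.7
```

>>> apply_moves(
  commands=[
    [0,0,0,0,0,-0.04,15],
    [0,0,0,0,0,-0.07,15],
    [0,0,0,0,0,-0.082,15],
    [0,0,0,0,0,-0.087,15],
    [0,0,0,0,0,-0.089,15],
  ],
)

```text
time: 14.4
tool_pos: [0.4023, 0.2654, 0.0433]
ee_rot: [3.14, 0.002, 2.963]
wrist_force: [-0.1, 0.3, 0.1]
width: 0.019
finger_force: 29.7
```

>>> apply_moves(
  commands=[
    [0,0,0,0,0,0,15],
    [0,0,0,0,0,0,30],
    [0,0,0,0,0,0,50],
    [0,0,0,0,0,0,50],
    [0,0,0,0,0,0.02,50],
  ],
)

```text
time: 14.9
tool_pos: [0.3995, 0.264, 0.0599]
ee_rot: [-3.138, -0.004, 2.963]
wrist_force: [-0.0, 0.4, 0.5]
width: 0.0454
finger_force: 0.0
```

>>> apply_moves(
  commands=[
    [0,0,0,0,0,0.04,50],
    [0,0,0,0,0,0.08,50],
    [0,0,-0.1,0,0,0.12,50],
    [0,0,-0.2,0,-0.03,0.14,50],
    [0,0,-0.3,0,-0.07,0.14,50],
  ],
)

```text
time: 15.4
tool_pos: [0.4034, 0.196, 0.2068]
ee_rot: [3.135, 0.006, 2.662]
wrist_force: [0.3, -0.4, 0.3]
width: 0.047
finger_force: 0.0
```

Run:
```python
from h import *
from m1 import rect
np.set_printoptions(precision=4,suppress=True)
sc=shot("scene"); t=shot("top"); o=get_obs(); print(o["tool_pos"],o["ee_rot"],o["time"])
for n,S in(("scene",sc),("top",t)):
    for q,z in(("stopper_mid",.0375),("jigger_mid",.0575),("board_handle",.065),("board_base",.013)):
        for e in place_of(n,q)[:1]: print(q,n,e["score"],np.round(e["pixel"],1),atz(S,e["pixel"],z))
a=sc["pixels"][120:380,190:430]; b=t["pixels"][170:300,160:480]
a=cv2.resize(a,(480,520)); b=cv2.resize(b,(640,260))
cv2.imwrite("pics/s4.png",cv2.resize(a,(480,520))[:,:,::-1])
```

```text
[0.4021 0.1923 0.2038] [3.1404 0.0034 2.6575] 15.5
stopper_mid scene 0.7 [227.9 154. ] [0.4    0.2743 0.0375]
jigger_mid scene 0.75 [345.  304.3] [ 0.4417 -0.2691  0.0575]
board_handle scene 0.62 [352.8 286.2] [ 0.4728 -0.2451  0.065 ]
board_base scene 0.63 [344.8 303.8] [ 0.4564 -0.2452  0.013 ]
jigger_mid top 0.58 [251.5 254. ] [0.4106 0.1358 0.0575]
board_handle top 0.67 [413.6 231.3] [ 0.4608 -0.2484  0.065 ]
board_base top 0.89 [408.  233.3] [ 0.4592 -0.2493  0.013 ]
```

View pics/s4.png

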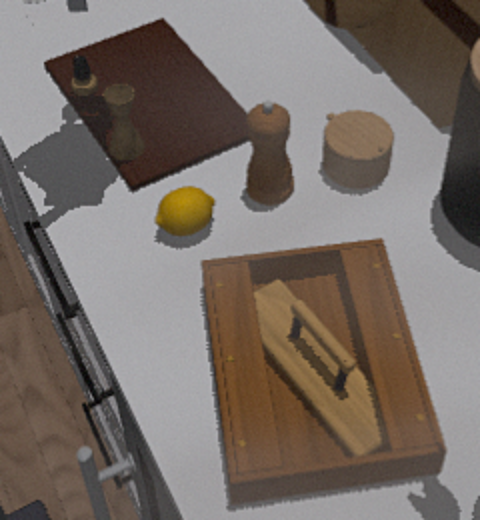

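Both stand on the tray, stopper at about (83,75) and jigger at (122,122) in the crop. Next I hover over the board with the jaws turned across the handle.

>>> apply_moves(
  commands=[
    [0,0,-0.09,0.005,-0.035,0,50],
    [0,0,-0.18,0.01,-0.07,0.01,50],
    [0,0,-0.27,0.015,-0.105,0.015,50],
    [0,0,-0.36,0.02,-0.14,0.015,50],
    [0,0,-0.45,0.02,-0.18,0.015,50],
  ],
)

```text
time: 16.4
tool_pos: [0.4218, 0.0145, 0.217]
ee_rot: [3.141, -0.0, 2.211]
wrist_force: [0.9, -0.4, -0.5]
width: 0.047
finger_force: 0.0
```

>>> apply_moves(
  commands=[
    [0,0,-0.09,0.005,-0.045,0,45],
    [0,0,-0.18,0.01,-0.09,0,45],
    [0,0,-0.27,0.018,-0.135,0,45],
    [0,0,-0.36,0.026,-0.18,0,45],
    [0,0,-0.45,0.034,-0.22,0,45],
  ],
)

```text
time: 16.9
tool_pos: [0.4557, -0.2067, 0.2167]
ee_rot: [-3.142, -0.0, 1.759]
wrist_force: [0.1, 0.1, 0.2]
width: 0.0421
finger_force: 0.0
```

>>> apply_moves(
  commands=[
    [0,0,0,0.009,-0.041,-0.01,45],
    [0,0,0,0.009,-0.041,-0.03,45],
    [0,0,0,0.009,-0.041,-0.05,45],
    [0,0,0,0.009,-0.041,-0.05,45],
    [0,0,0,0.009,-0.041,-0.05,45],
  ],
)

```text
time: 17.4
tool_pos: [0.4645, -0.2455, 0.1668]
ee_rot: [-3.141, -0.001, 1.764]
wrist_force: [-0.4, -0.0, 1.0]
width: 0.0423
finger_force: 0.0
```

Run:
```python
from h import *
import pickle
np.set_printoptions(precision=4,suppress=True)
s=shot("wrist"); sc=shot("scene"); o=get_obs(); print(o["tool_pos"],o["ee_rot"],o["time"])
pickle.dump((s,sc),open("b.pkl","wb"))
for n,S in(("wrist",s),("scene",sc)):
    for q,z in(("board_handle",.068),("board_base",.013),("lid_box",0),("runner",.02)):
        for e in place_of(n,q)[:1]: print(q,n,e["score"],np.round(e["pixel"],1),atz(S,e["pixel"],z))
save(s,"w5.png")
```

```text
[ 0.4652 -0.2459  0.1684] [3.1399 0.0016 1.7638] 17.5
board_handle wrist 0.63 [324.9 198.6] [ 0.4675 -0.2462  0.068 ]
board_base wrist 0.87 [319.7 183.9] [ 0.4618 -0.2461  0.013 ]
runner wrist 0.77 [274.6 157.7] [ 0.4071 -0.2248  0.02  ]
board_handle scene 0.62 [350.9 286.5] [ 0.468  -0.2456  0.068 ]
board_base scene 0.79 [345.5 304.5] [ 0.4568 -0.2473  0.013 ]
lid_box scene 0.57 [346.8 305. ] [ 0.4629 -0.2429  0.    ]
runner scene 0.65 [317.3 307.2] [ 0.4018 -0.2296  0.02  ]
```

View pics/w5.png

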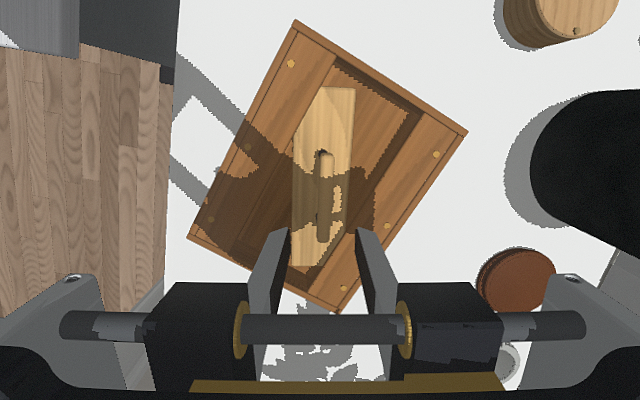

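Run:
```python
from h import *
import pickle
s,sc=pickle.load(open("b.pkl","rb"))
a=cv2.resize(s["pixels"][75:275,275:375],None,fx=3,fy=3,interpolation=2)
b=cv2.resize(sc["pixels"][250:355,310:400],None,fx=5,fy=5,interpolation=2)
im=np.zeros((600,760,3),np.uint8); im[:600,:300]=a; im[:525,305:755]=b
cv2.imwrite("pics/c5.png",np.clip(im[:,:,::-1]*1.3,0,255).astype(np.uint8))
P=np.array([atz(s,p,.046)[:2] for p in((294,19),(467,131),(188,237),(337,314))]);print(P.mean(0)); print(P)
```

```text
[ 0.46078789 -0.2410212 ]
[[ 0.40825318 -0.09133728]
 [ 0.59435175 -0.15614468]
 [ 0.32915165 -0.32539726]
 [ 0.51139499 -0.39120556]]
```

View pics/c5.png

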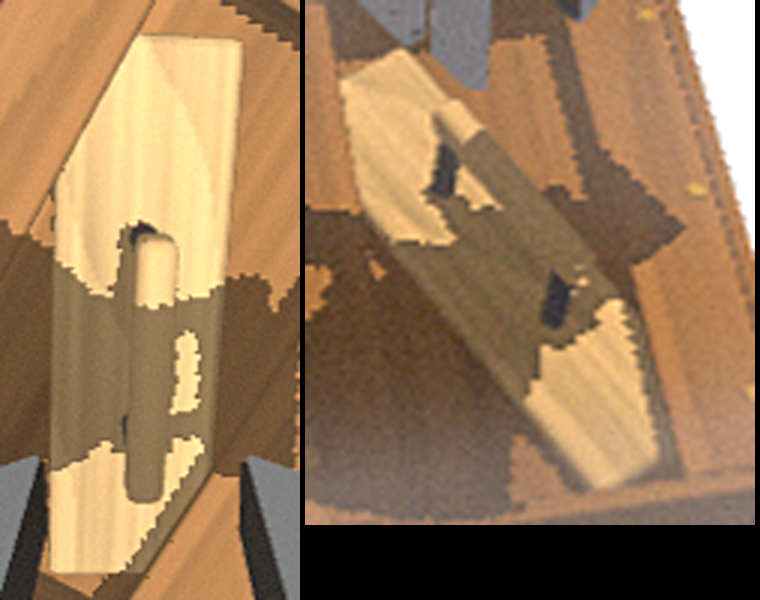

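```bash
cat > fit.py <<'E'
from h import *
import pickle
from scipy.optimize import least_squares
from scipy.spatial.transform import Rotation as R
np.set_printoptions(precision=4,suppress=True)
s,sc=pickle.load(open("b.pkl","rb"))
W=lambda x,y:(s,(275+x/3-.33,75+y/3-.33)); C=lambda x,y:(sc,(310+(x-305)/5-.4,250+y/5-.4))
T=.012
# (obs, board point; None = free x along the edge)
L=[(W(242,40),(.105,-.032,T)),(W(225,270),(None,-.032,T)),(W(50,572),(-.105,.032,T)),(W(90,573),(-.105,None,T)),(W(190,38),(.105,None,T)),(W(52,320),(None,.032,T)),(W(50,450),(None,.032,T)),
(W(146,501),(-.045,0,.064)),(W(158,236),(.045,0,.064)),
(C(405,48),(.105,-.032,T)),(C(591,487),(-.105,.032,T)),(C(430,297),(None,.032,T)),(C(520,403),(None,.032,T)),(C(457,102),(.045,0,.064))]
nf=sum(None in p for _,p in L)
def res(v):
    Rm=R.from_rotvec(v[3:6]).as_matrix(); out=[];k=6
    for (S,px),p in L:
        p=list(p)
        if None in p: p[p.index(None)]=v[k]*.1;k+=1
        out.append(proj(S,Rm@np.array(p)+v[:3]*.1)[0]-px)
    return np.ravel(out)
v0=np.r_[4.6,-2.46,.13,0,0,np.radians(101),np.zeros(nf)]
r=least_squares(res,v0,loss="soft_l1",f_scale=1.5)
v=r.x; Rm=R.from_rotvec(v[3:6]).as_matrix()
print(v[:3]*.1,"zaxis",Rm[:,2],"yaw",np.degrees(np.arctan2(Rm[1,0],Rm[0,0])),"tilt",np.degrees(np.arccos(Rm[2,2])),"handle",Rm@[0,0,.056]+v[:3]*.1)
print(np.round(res(v).reshape(-1,2),1).tolist())
print("corner z",[round((Rm@np.array([a,b,0])+v[:3]*.1)[2],4) for a in(.105,-.105) for b in(.032,-.032)])
E
python3 fit.py
```

```text
[ 0.4611 -0.2449  0.0071] zaxis [ 0.1098 -0.0234  0.9937] yaw 98.39639390995154 tilt 6.444950514073702 handle [ 0.4672 -0.2462  0.0627]
[[0.3, -0.1], [0.0, 0.0], [-0.7, 0.3], [-0.0, -0.2], [0.0, -0.4], [-0.1, -0.0], [-0.1, -0.0], [-0.1, -0.2], [0.6, 0.1], [-0.6, -0.0], [2.1, 2.6], [0.5, -0.4], [0.2, -0.2], [-2.8, 0.1]]
corner z [np.float64(0.0146), np.float64(0.0079), np.float64(0.0063), np.float64(-0.0004)]
```

The fit gives tilt 6.4°, yaw 98.4° and handle at (0.467, -0.246). Its heights read about 6 mm low against the known contact points, so I use a handle height of 0.069. I align the tool with the tilted handle, descend and grip.

>>> apply_moves(
  commands=[
    [0.01,0.05,-0.02,0.001,0,-0.03,45],
    [0.023,0.11,-0.042,0.003,0,-0.06,45],
    [0.023,0.11,-0.042,0.003,0,-0.09,45],
    [0.023,0.11,-0.042,0.0015,0,-0.11,45],
    [0.023,0.11,-0.042,0.001,0,-0.119,45],
  ],
)

```text
time: 18.4
tool_pos: [0.464, -0.2451, 0.0454]
ee_rot: [-3.034, -0.044, 1.719]
wrist_force: [-0.5, 0.3, -1.4]
width: 0.0427
finger_force: 0.0
```

>>> apply_moves(
  commands=[
    [0,0,0,0,0,0,30],
    [0,0,0,0,0,0,20],
    [0,0,0,0,0,0,5],
    [0,0,0,0,0,0,5],
    [0,0,0,0,0,0,5],
  ],
)

```text
time: 18.9
tool_pos: [0.4662, -0.2465, 0.0495]
ee_rot: [-3.039, -0.039, 1.719]
wrist_force: [-0.2, 0.3, 2.7]
width: 0.0129
finger_force: 30.0
```

>>> apply_moves(
  commands=[
    [0,0,0,0,0,0.001,5],
    [-0.004,-0.018,0,-0.0006,0.0003,0.0025,5],
    [-0.008,-0.036,0,-0.0012,0.0006,0.004,5],
    [-0.012,-0.055,0,-0.002,0.001,0.0055,5],
    [-0.012,-0.055,0,-0.002,0.001,0.0055,5],
  ],
)

```text
time: 19.4
tool_pos: [0.4624, -0.2445, 0.0533]
ee_rot: [-3.09, -0.022, 1.72]
wrist_force: [0.5, -0.1, -2.6]
width: 0.0122
finger_force: 30.0
```

>>> apply_moves(
  commands=[
    [-0.003,-0.018,0,-0.0006,0.0003,0.001,5],
    [-0.006,-0.036,0,-0.0012,0.0006,0.002,5],
    [-0.009,-0.046,0,-0.0016,0.001,0.003,5],
    [-0.011,-0.055,0,-0.002,0.002,0.0046,5],
    [-0.011,-0.055,0,-0.002,0.002,0.0046,5],
  ],
)

```text
time: 19.9
tool_pos: [0.4613, -0.2429, 0.0585]
ee_rot: [3.14, -0.002, 1.721]
wrist_force: [-0.7, 0.4, -2.6]
width: 0.0131
finger_force: 30.0
```

Run:
```python
from h import *
import pickle
np.set_printoptions(precision=4,suppress=True)
s=shot("wrist"); sc=shot("scene"); o=get_obs(); print(o["tool_pos"],o["ee_rot"],o["time"],o["wrist_force"],o["wrist_torque"])
pickle.dump((s,sc),open("b2.pkl","wb"))
# expected level board at tool pose
x,y=o["tool_pos"][:2]; a=o["ee_rot"][2]; R=np.array([[np.cos(a),-np.sin(a)],[np.sin(a),np.cos(a)]])
for z in(.035,):
    pts=[np.r_[R@[u,v]+[x,y],z] for u,v in((.105,.032),(.105,-.032),(-.105,-.032),(-.105,.032))]
    for S,n in((s,"w"),(sc,"s")):
        im=S["pixels"].copy(); cv2.polylines(im,[np.round(proj(S,pts)*8).astype(int)],True,(255,0,0),1,8,3); S[n]=im
a=cv2.resize(s["w"][60:290,250:380],None,fx=2.6,fy=2.6,interpolation=2); b=cv2.resize(sc["s"][245:360,300:400],None,fx=4,fy=4,interpolation=2)
im=np.zeros((600,750,3),np.uint8); im[:a.shape[0],:a.shape[1]]=a; im[:b.shape[0],345:345+b.shape[1]]=b
cv2.imwrite("pics/c6.png",np.clip(im[:,:,::-1]*1.3,0,255).astype(np.uint8))
```

```text
[ 0.4615 -0.243   0.0583] [ 3.1403 -0.0019  1.7209] 20.0 [ 0.2925  0.4521 -2.7884] [-0.0345  0.0642 -0.0003]
```

View pics/c6.png

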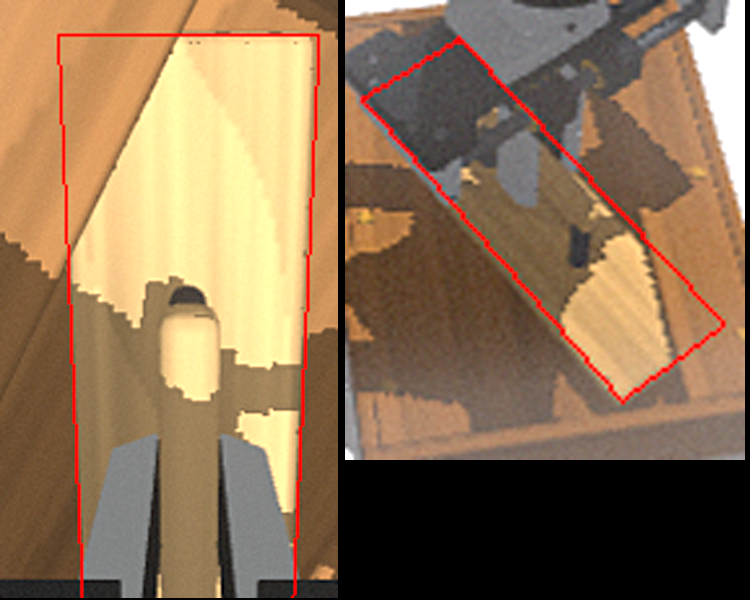

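The red outline of a level board matches on both views, and the wrist force of 2.6 N is the board's full weight, so it hangs free. I turn it square slowly.

>>> apply_moves(
  commands=[
    [0,0,-0.03,0,0,0,5],
    [0,0,-0.07,0,0,0,5],
    [0,0,-0.12,0,0.0005,0,5],
    [0,0,-0.17,0,0.001,0,5],
    [0,0,-0.21,0,0.001,0,5],
  ],
)

```text
time: 20.5
tool_pos: [0.4615, -0.2419, 0.058]
ee_rot: [3.141, -0.002, 1.508]
wrist_force: [-0.3, -0.0, -2.4]
width: 0.0129
finger_force: 30.0
```

>>> apply_moves(
  commands=[
    [0,0,-0.05,0,0,0,5],
    [0,0,-0.11,0,0,0,5],
    [0,0,-0.17,0,0.0005,0,5],
    [0,0,-0.23,0,0.001,0,5],
    [0,0,-0.27,0,0.001,0,5],
  ],
)

```text
time: 21.0
tool_pos: [0.4615, -0.2409, 0.0579]
ee_rot: [3.141, -0.002, 1.238]
wrist_force: [0.2, -0.5, -3.4]
width: 0.0126
finger_force: 30.0
```

>>> apply_moves(
  commands=[
    [0,0,0,0,0,0,5],
    [0,0,0,0,0,0,5],
    [0,0,0,0,0,0.003,5],
    [0,0,0,0,0,0.006,5],
    [0,0,0,0,0,0.01,5],
  ],
)

```text
time: 21.5
tool_pos: [0.4614, -0.241, 0.0684]
ee_rot: [3.141, -0.002, 1.241]
wrist_force: [0.0, 0.2, -2.4]
width: 0.0127
finger_force: 30.0
```

>>> apply_moves(
  commands=[
    [0,0,0,0,0,0.015,5],
    [0,0,0,0,0,0.035,5],
    [0,0,0,0,0,0.065,5],
    [0,0,0,0,0,0.1,5],
    [0,0,0,0,0,0.135,5],
  ],
)

```text
time: 22.0
tool_pos: [0.4612, -0.2408, 0.2046]
ee_rot: [3.141, -0.002, 1.241]
wrist_force: [0.4, -0.6, -2.6]
width: 0.0124
finger_force: 30.0
```

>>> apply_moves(
  commands=[
    [0,0,0.03,0,0.015,0.02,5],
    [0,0,0.07,0.002,0.045,0.025,5],
    [0,0,0.11,0.004,0.08,0.025,5],
    [0,0,0.15,0.006,0.115,0.025,5],
    [0,0,0.19,0.008,0.15,0.025,5],
  ],
)

```text
time: 22.5
tool_pos: [0.4693, -0.0898, 0.2288]
ee_rot: [3.139, -0.002, 1.432]
wrist_force: [0.1, -0.4, -3.2]
width: 0.0127
finger_force: 30.0
```

>>> apply_moves(
  commands=[
    [0,0,0.04,0.002,0.035,0,5],
    [0,0,0.08,0.004,0.07,0,5],
    [0,0,0.12,0.006,0.105,0,5],
    [0,0,0.16,0.008,0.14,0,5],
    [0,0,0.2,0.009,0.175,0,5],
  ],
)

```text
time: 23.0
tool_pos: [0.4783, 0.0854, 0.2287]
ee_rot: [3.14, -0.002, 1.633]
wrist_force: [0.4, -0.4, -4.4]
width: 0.0127
finger_force: 30.0
```

>>> apply_moves(
  commands=[
    [0,0,0,0,0.035,0,5],
    [0,0,0,0,0.07,0,5],
    [0,0,0,0,0.1,0,5],
    [0,0,0,0,0.12,0,5],
    [0,0,0,0,0.125,0,5],
  ],
)

```text
time: 23.5
tool_pos: [0.4781, 0.2109, 0.2283]
ee_rot: [3.141, -0.003, 1.634]
wrist_force: [-0.4, 0.1, -2.7]
width: 0.0128
finger_force: 30.0
```

Run:
```python
from h import *
from m1 import rect
np.set_printoptions(precision=4,suppress=True)
sc=shot("scene"); w=shot("wrist"); o=get_obs(); print(o["tool_pos"],o["ee_rot"],o["time"],o["wrist_force"])
save(sc,"s7.png")
for n,S in(("scene",sc),("wrist",w)):
    for q,z in(("stopper_mid",.0375),("jigger_mid",.0575),("bar_tray",0)):
        for e in place_of(n,q)[:1]: print(q,n,e["score"],np.round(e["pixel"],1),atz(S,e["pixel"],z))
```

```text
[0.4783 0.2092 0.2282] [ 3.1406 -0.0016  1.6321] 23.6 [ 1.1689  0.0316 -2.4125]
stopper_mid scene 0.53 [230.  155.1] [0.4033 0.2676 0.0375]
jigger_mid scene 0.84 [249.6 182.3] [0.4049 0.1292 0.0575]
bar_tray scene 0.64 [259.5 170.8] [ 0.4602  0.215  -0.    ]
stopper_mid wrist 0.63 [262.1 129.3] [0.4016 0.2654 0.0375]
jigger_mid wrist 0.97 [266.9 231.5] [0.4126 0.1399 0.0575]
bar_tray wrist 0.4 [421.3 311.1] [ 0.6544 -0.0096  0.    ]
```

View pics/s7.png

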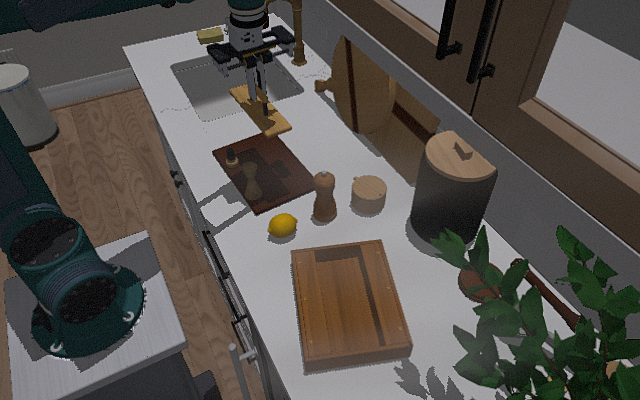

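The board hangs level above the tray near (262,110), with the jigger and stopper upright beneath on the near side. I lower it.

>>> apply_moves(
  commands=[
    [0,0,0,0.004,0,-0.03,5],
    [0,0,0,0.004,0,-0.065,5],
    [0,0,0,0.004,0,-0.1,5],
    [0,0,0,0.004,0,-0.13,5],
    [0,0,0,0.004,0,-0.15,5],
  ],
)

```text
time: 24.4
tool_pos: [0.4811, 0.2079, 0.0753]
ee_rot: [-3.139, -0.001, 1.63]
wrist_force: [-0.6, -0.0, -1.9]
width: 0.0127
finger_force: 30.0
```

>>> apply_moves(
  commands=[
    [0,0,0,0,0,-0.012,5],
    [0,0,0,0,0,-0.02,5],
    [0,0,0,0,0,-0.026,5],
    [0,0,0,0,0,-0.0285,5],
    [0,0,0,0,0,-0.03,5],
  ],
)

```text
time: 24.9
tool_pos: [0.4831, 0.2092, 0.0489]
ee_rot: [3.139, -0.003, 1.631]
wrist_force: [-0.7, -0.4, -3.0]
width: 0.0125
finger_force: 30.0
```

>>> apply_moves(
  commands=[
    [0,0,0,0,0,-0.0005,5],
    [0,0,0,0,0,-0.001,5],
    [0,0,0,0,0,-0.001,5],
    [0,0,0,0,0,-0.001,5],
    [0,0,0,0,0,-0.001,5],
  ],
)

```text
time: 25.4
tool_pos: [0.4829, 0.2094, 0.0482]
ee_rot: [3.139, -0.003, 1.631]
wrist_force: [-2.1, 0.4, 3.9]
width: 0.0129
finger_force: 30.0
```

Contact is felt, with about 6 N changed at the wrist. I release and retreat.

>>> apply_moves(
  commands=[
    [0,0,0,0,0,0,20],
    [0,0,0,0,0,0,35],
    [0,0,0,0,0,0,45],
    [0,0,0,0,0,0,45],
    [0,0,0,0,0,0.01,45],
  ],
)

```text
time: 25.9
tool_pos: [0.4811, 0.2085, 0.0557]
ee_rot: [-3.139, -0.001, 1.631]
wrist_force: [-0.4, 0.2, 0.1]
width: 0.0419
finger_force: 0.0
```

>>> apply_moves(
  commands=[
    [0,0,0,0,0,0.03,45],
    [0,0,0,0,0,0.06,45],
    [0,0,0,0,0,0.1,45],
    [0,0,0,0,0,0.14,45],
    [0,0,0,0,0,0.16,45],
  ],
)

```text
time: 26.4
tool_pos: [0.4838, 0.2095, 0.2225]
ee_rot: [3.133, -0.004, 1.631]
wrist_force: [0.4, 0.1, -0.3]
width: 0.0426
finger_force: 0.0
```

>>> apply_moves(
  commands=[
    [0,0,0,-0.02,0.04,0,45],
    [0,0,0,-0.04,0.08,0,45],
    [0,0,0,-0.06,0.12,0,45],
    [0,0,0,-0.09,0.16,0,45],
    [0,0,0,-0.12,0.2,0,45],
  ],
)

```text
time: 26.9
tool_pos: [0.3614, 0.4104, 0.218]
ee_rot: [3.14, -0.003, 1.63]
wrist_force: [0.7, 0.3, -0.4]
width: 0.0421
finger_force: 0.0
```

Run:
```python
from h import *
from m1 import rect
np.set_printoptions(precision=4,suppress=True)
sc=shot("scene"); t=shot("top"); o=get_obs(); print(o["tool_pos"],o["time"],o["wrist_force"])
for n,S in(("scene",sc),("top",t)):
    for q,z in(("stopper_mid",.0375),("jigger_mid",.0575),("board_handle",.068),("board_base",.012),("pepper_mill",0),("lemon1",0),("salt_cellar",0)):
        for e in place_of(n,q)[:1]: print(q,n,round(e["score"],2),atz(S,e["pixel"],z))
    for q in("jigger_mid","stopper_mid","board_handle"):
        for e in masks_of(n,q)[:1]: print(n,q,round(e["score"],2),e["extent"],rect(S,e["mask"],.024))
```

```text
[0.3584 0.4132 0.2178] 27.0 [-0.1818 -0.4052 -0.3813]
stopper_mid scene 0.45 [0.4033 0.2721 0.0375]
jigger_mid scene 0.79 [0.4105 0.1254 0.0575]
board_handle scene 0.89 [0.4884 0.2093 0.068 ]
board_base scene 0.97 [0.4699 0.1962 0.012 ]
pepper_mill scene 0.55 [0.5435 0.0048 0.    ]
lemon1 scene 0.58 [ 0.4301 -0.0097  0.    ]
salt_cellar scene 0.69 [ 0.6461 -0.0087  0.    ]
scene jigger_mid 0.95 [240.0, 163.8, 261.5, 199.3] ((420.2586975097656, 169.498046875), (135.04598999023438, 40.038089752197266), 71.6263427734375)
scene stopper_mid 0.7 [224.4, 147.2, 238.7, 168.0] ((404.00311279296875, 274.3358154296875), (78.70451354980469, 32.649696350097656), 82.12040710449219)
scene board_handle 0.62 [242.6, 140.3, 296.0, 193.7] ((478.5880432128906, 199.82960510253906), (66.25301361083984, 211.89259338378906), 3.452934503555298)
stopper_mid top 0.47 [0.3967 0.2583 0.0375]
jigger_mid top 0.58 [0.4092 0.136  0.0575]
board_handle top 0.64 [0.4839 0.2142 0.068 ]
board_base top 0.83 [0.4832 0.2062 0.012 ]
pepper_mill top 0.59 [ 0.5403 -0.0009  0.    ]
lemon1 top 0.78 [ 0.4277 -0.0021  0.    ]
salt_cellar top 0.81 [ 0.6535 -0.015   0.    ]
top jigger_mid 0.64 [241.8, 246.4, 261.0, 264.2] ((409.6836242675781, 140.79051208496094), (51.0291633605957, 36.141170501708984), 89.54374694824219)
top stopper_mid 0.64 [192.4, 249.5, 209.3, 263.8] ((405.3432922363281, 264.02642822265625), (31.26261329650879, 31.381832122802734), 45.9969596862793)
top board_handle 0.86 [179.8, 207.8, 269.1, 246.8] ((480.6705322265625, 207.87911987304688), (68.29324340820312, 211.8332977294922), 3.2677664756774902)
```

```bash
python3 -c "
from bench import *
print(close_job())"
```

```text
the job is handed in; nothing more can be done
None
```

The job is handed in, with no verdict reported: by camera the board lies square on the tray about 12 mm off its middle, the jigger and stopper are on the near side of the tray, and the mill, salt cellar and lemon show no movement beyond measurement error.

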